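Open the new locker padlock and hold it up

ROBOT

A 6-joint arm with a two-finger parallel gripper is mounted at the origin on the work surface. World frame = base frame: x ahead of the robot, y to its left, z up, the work surface at z = 0. Lengths are in m, angles in rad, forces in N, time in s.
With the tool pointing down it reaches from about 0.35 to 0.775 m from the base axis. Payload 7.3 kg.
Tool frame: the origin (TCP) lies midway between the tips of the shut fingers; the grasp point (between the pads) lies grasp_offset behind it (grasp_offset is the distance from the TCP to the grasp point, in m); z points along the fingers, y is the line along which they close (so a half turn about z gives the same grasp; the last joint's range is limited). The gripper opens to 92 mm and grips with 3 to 60 N. Pads are 19 mm wide; open, the fingers measure 130 mm over their backs; the gripper's body (75 mm by 190 mm) begins 47 mm behind the grasp point.
Start: joints at [-1.391, 0.342, 1.524, -0, 1.275, -0.146], TCP at [0.168, -0.497, 0.227] pointing down, gripper open.
Joint ranges: [-2.53, 2.53], [-0.77, 2.02], [0.04, 2.7], [-1, 4.14], [0.28, 2.66], [-3.11, 3.11]. Speed limits (rad/s): [2.57, 2.57, 3.14, 3.14, 3.14, 3.14].

INTERFACE

Orientations are given as [roll, pitch, yaw] about the fixed x, y, z axes, in that order (R = Rz(yaw) Ry(pitch) Rx(roll)).
In Python, from cell import * gives the robot as it stands.
- The arm moves only by the tool step_arm, never from a script. Its argument "plan" is a list of rows, each a list of 5 numbers: the closure, from -1 (fully open) to 1 (shut), then the shift along the tool's x, y, z in m, then the turn about the tool's z in rad. In form: [[hand, x, y, z, twist], ...]. A call has 1 to 20 rows; each row is the pose to reach, as a shift and turn from the pose commanded when the call began, along the tool's axes at that moment; what a row does not reach only later rows make up. A row lasts 1/8 s, in which the tool goes at most 62.5 mm and 10.7 degrees, less where a joint would pass 70% of its speed; a pose out of reach is approached as far as the arm can. A call with a gripper value outside its range is refused whole. The fingers move at their own pace and stop on an object; "grip_force" is the grip in N (left out, the last holds). Time passes only in rows, so rows that repeat a pose let the fingers close. It gives the time, the measured TCP pose, the force, the opening and the grip force at its end, in the units of the state.
- observe(): the state, without advancing time (a new reading comes with each control period).
- read_camera(name): name is "side" or "top" or "wrist"; returns a dict with "img" (420x560x3 uint8, red, green, blue), "range_z" (420x560 float32, m along the optical axis (not along the pixel's ray), 0 where there is no reading), "fx", "fy", "cx", "cy" (pixels), "k1" (the pictures are not rectified: a ray, as slopes to the right and down, at radius r is drawn at 1 + k1 r^2 times it, then the intrinsics apply), "R" (3x3) and "t" (3): a world point X has camera coordinates R X + t; the wrist camera has in their place "T_tool_cam" (4x4, takes a point from camera to tool coordinates, whose origin is the TCP and whose axes are the flange's). Camera axes: x right, y down, z forward; pixel columns grow to the right and rows downward; lengths in m; the calibration is good to about 2 mm. A picture is of the moment at which its call begins: read the wrist's pose just before it.
- hand_in(): hands the job in; it is judged then, once.
The state is a dict: "time": time; "qpos": joint angles; "qvel": joint speeds; "joint_efforts": joint torques, N m; "tool_pos": TCP position; "tool_rot": TCP orientation; "contact_force": force on the tool from outside, world axes, zero at the start; "torque": the same for the moment, N m; "opening": finger opening in m; "grip_force": force on a finger pad.
Only numpy, scipy, OpenCV 4.12 (cv2) and the standard library are available. Lean on these libraries where they do the work, as an engineer would, in place of code of your own. Each camera call takes 0.05 s, during which the arm holds its last target. There are 200 camera calls.

TASK

The mosaic studio's new combination padlock lies in its small carton: fold both flaps right back, then turn the dial clockwise until its white mark meets the red mark by the shackle and the shackle clicks and springs out a little, and then pull the shackle open all the way. Lift the open padlock out of the carton and finish while still holding it up, level, dial upward, still, with its underside at least 15 cm above the table; leave the other things on the table where they are.

Things in the scene. Friction and masses are not known exactly. Their poses are not given: they have to be found in the camera images.
- carton: Brown cardboard carton fixed to the table, long side along its x axis: 198 x 132 mm outside, walls 62 mm high and 4 mm thick, floor 4 mm thick. Origin at the centre of its underside on the table; z up, its -x end towards the robot. Inside it the padlock lies on its back on the carton floor, between four pale 18 mm high corner pads (1.5 mm play, it lifts straight up).
- flap_left (a joint): Hinge angle (rad) of the carton's left (+y) flap, a 198 x 62 x 3 mm board: 0 = level, covering its half of the carton; 1.57 = upright; stop at 2.9, folded outward almost level. Starts ajar at 0.75 to 1.15, so there is a gap of 30 mm or more between the two flap edges. It stays where it is left and moves with under 1 N at the edge; a shut gripper let down into the gap can push it outward and over.
- flap_left_hinge (a point): Middle of the left flap's hinge line, at the top of the carton's +y wall (62 mm above the table); the line runs along the carton's x axis.
- flap_left_edge (a point): Middle of the left flap's free edge, 62 mm from its hinge line.
- flap_right (a joint): Hinge angle (rad) of the right (-y) flap: same board, values and start as the left one, opening to the other side.
- flap_right_hinge (a point): Middle of the right flap's hinge line, at the top of the carton's -y wall.
- flap_right_edge (a point): Middle of the right flap's free edge, 62 mm from its hinge line.
- lock: Loose blue combination padlock, 0.25 to 0.5 kg in all; body 66 x 66 x 24 mm. Origin at the centre of its underside; z up out of the dial, the shackle leaves the body on its -x side. A red mark on the body's top at the -x side is the index. The dial axis is the body's z axis; the centre of mass lies some 10 mm (shackle open) from it on the shackle side.
- dial (a joint): Dial angle (rad), growing clockwise seen from above. At 0 the white mark on the grip bar points to the red index (body's -x) and the lock releases (already from about -0.12); it starts at -1.4 to -0.5. On the way it clicks lightly about every 0.42 rad (under 0.1 N m); at 0 the shackle springs out about 7 mm and then blocks the dial within about 0.15 rad of 0. The dial turns freely again once the shackle is fully out.
- dial_grip (a point): On the dial axis, 44 mm above the lock's underside, in the dial's black grip bar: 38 mm long, 12 mm wide, from 28 to 50 mm above the lock's underside, over a disc of 42 mm diameter whose top is at 28 mm. The point's x axis runs along the bar, away from its white-marked end. The bar is good for turning the dial and for lifting the lock.
- shackle (a joint): How far the shackle is out of the lock body (m), along the body's -x: 0 to 0.002 locked (it cannot be pulled), about 0.007 once it has sprung at the click, 0.020 at the stop, fully open. After the click it slides with about 1 N and stays where it is left.
- shackle_bow (a point): Centre of the steel shackle's cross bar, 12 mm above the lock's underside; the bar is 8 mm thick and runs across (along the lock's y) with 32 mm between the legs' inner sides, narrowing over the last 16 mm to the bow; locked, its centre is 82 mm from the dial axis and there is an open space 45 mm long between the lock body and the bar, down to the carton floor, into which a finger or a shut gripper goes from above to drag it.
- glue_bottle: Loose bystander: amber squeeze bottle with a green nozzle, 66 mm diameter, 155 mm tall; origin at the centre of its underside.
- grout_jar: Loose bystander: jar, 72 mm diameter, 85 mm tall; origin under its centre.
- tweezer_cup: Loose bystander: white cup with tools standing in it, 72 mm diameter, 155 mm tall over all; origin under its centre.
- tile_tray: Loose bystander: grey tray of stone chips, 140 x 100 x 30 mm; origin under its centre.
- nippers: Loose bystander: tile nippers with black and orange handles lying flat, 170 mm long; origin near their pivot.
- tape_roll: Loose bystander: roll of tan packing tape lying flat near the carton's robot-side end, 80 mm diameter, 24 mm high; origin under its centre.
Mind the look-alikes: they are no part of the job. What is shaped like the lock but pink or purple is not meant.

How it is judged:
By the outcome, as a careful person would: the job done as asked, in the order asked, and still so for the second after the job is handed in, while the arm keeps its last pose, push and grip.
It also fails if it takes over 67 s, if anything falls off the work surface, if the arm or the gripper's body presses on something with over 40 N, if the wrist force passes 120 N, or if a joint passes its speed limit or range.

## Working session

There is one attempt and no reset: what is moved stays moved. The work goes in short steps, Python scripts to look and compute and a tool call to move; the robot and the scene stay as the last step left them, time stands still between calls to the robot, and variables do not carry over. Pictures are saved under pics/ and viewed, at most 10 in all, crops included, and the job is handed in when it is done.

Besides the shell and the picture viewer there is one more tool, called after "Call:" as a command line: name --pt "numbers of a row" for each row, then --argument value for the rest. step_arm: Moves the arm, as the interface text tells. Its arguments: {"type":"object","properties":{"plan":{"type":"array","items":{"type":"array","items":{"type":"number"}}},"grip_force":{"type":"number"}},"required":["plan"]}

```bash
mkdir -p pics
cat > h.py <<'E'
from cell import *
import numpy as np, cv2
from scipy.spatial.transform import Rotation as Ro
def cloud(c,T=None):
    h,w=c["range_z"].shape
    v,u=np.mgrid[0:h,0:w].astype(float)
    xd=(u-c["cx"])/c["fx"]; yd=(v-c["cy"])/c["fy"]; x,y=xd.copy(),yd.copy()
    for _ in range(8):
        s=1+c["k1"]*(x*x+y*y); x=xd/s; y=yd/s
    z=c["range_z"]; P=np.stack([x*z,y*z,z],-1)
    if T is None: P=(P-c["t"])@c["R"]
    else: P=P@T[:3,:3].T+T[:3,3]
    P[z==0]=np.nan
    return P
def look(name):
    T=None
    if name=="wrist":
        s=observe(); A=np.eye(4); A[:3,:3]=Ro.from_euler('xyz',s["tool_rot"]).as_matrix(); A[:3,3]=s["tool_pos"]
    c=read_camera(name)
    if name=="wrist": T=A@np.array(c["T_tool_cam"])
    return c,cloud(c,T)
def save(img,f): cv2.imwrite("pics/"+f,img[...,::-1])
E
python3 - <<'E'
from h import *
np.set_printoptions(precision=3,suppress=True)
print(observe())
c,P=look("top"); d,Q=look("side")
save(c["img"],"top0.png"); save(d["img"],"side0.png")
np.savez("t0.npz",P=P,img=c["img"],Q=Q,simg=d["img"])
E
```

```text
{'time': 0.0, 'qpos': array([-1.391,  0.343,  1.525, -0.   ,  1.275, -0.146]), 'qvel': array([ 0.001,  0.001,  0.   , -0.002,  0.001,  0.001]), 'joint_efforts': array([ -0.003, -43.125, -24.421,   0.072,   0.056,  -0.   ]), 'tool_pos': array([ 0.168, -0.497,  0.226]), 'tool_rot': array([-3.14 , -0.   ,  0.326]), 'contact_force': array([0.796, 0.271, 0.435]), 'torque': array([-0.003,  0.03 , -0.023]), 'grip_force': 0.0, 'opening': 0.09169433190607658}
```

View pics/top0.png

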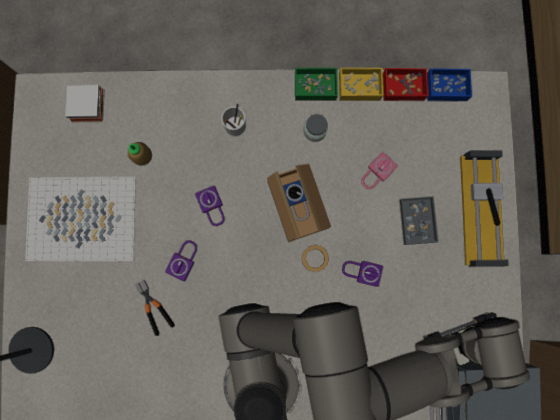

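View pics/side0.png

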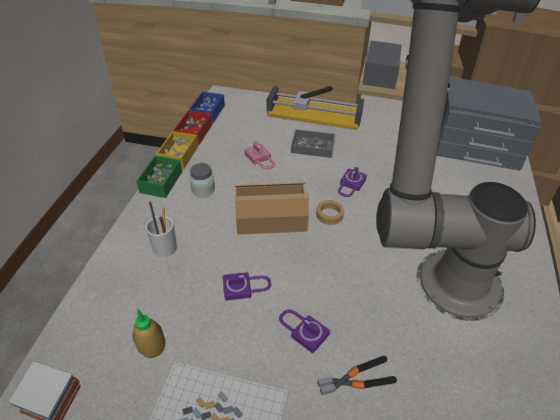

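Top view: the blue lock is in the open-topped carton at about (295,192). The look-alikes are purple at (208,198), (180,265) and (369,273), and pink at (383,165). I choose the blue one in the brown carton and check it in a close crop. The tape roll is at (315,258).

Run:
```python
from h import *
np.set_printoptions(precision=3,suppress=True)
D=np.load("t0.npz");P=D["P"];img=D["img"]
cr=cv2.resize(img[150:280,250:350],None,fx=6,fy=4.6*6/4.6,interpolation=cv2.INTER_CUBIC)
cr=cv2.resize(cr,(460,598)); save(np.clip(cr*1.6,0,255).astype(np.uint8),"crop0.png")
for v in range(160,246,5):
    print(v,' '.join('%4d'%(1000*P[v,u,2]) for u in range(262,336,4)))
hsv=cv2.cvtColor(img,cv2.COLOR_RGB2HSV)
sub=np.zeros(img.shape[:2],bool); sub[155:245,260:335]=1
b=sub&(hsv[...,0]>98)&(hsv[...,0]<125)&(hsv[...,1]>120)
print("blue",b.sum(),np.nanmedian(P[b],0),np.nanmin(P[b],0),np.nanmax(P[b],0))
br=sub&(P[...,2]>.05)&(P[...,2]<.2)&~b
hi=br
pts=P[hi][:,:2].astype(np.float32); print("rect",cv2.minAreaRect(pts*1000))
for n,(u,v) in dict(tape=(303,258),tape2=(327,258),gj=(316,125),cup=(234,120)).items(): print(n,P[v,u])
for uv in [(268,177),(311,166),(330,228),(287,241)]: print(uv,P[uv[1],uv[0]])
```

```text
160    3    3    0    1   -1    0    1   -5    1   -1    1    2   -6   -1    0    1    4    0   -4
165   -1    0    4   -4    0    0    0    4    0   98   89   76   -5    0    2    1    1    2    3
170   -6    1    3    0   -4    0   -3   59   55  106   88   78   68    0    0    1    2   -3   -7
175   -3   -1   83  106  117   30    6    2    2  107  101   88   71    0   -2    2    5    0    3
180   -1   -2   79   94  105    4    0    4    1   26  100   88   77   59   -4    3    3   -2   -5
185   -1   -3   65   85  104  113   30   29   27   30  101   99   81   71    1   -3   -2    0    2
190    6   -2    3   73  100  122   24   56   59   34   32  101   90   81   67   -1    5    0    0
195    0    1   -1   73   88  110   40   29   29   45   26  100   87   82   73   -8    1    2    0
200   -2   -2    3   43   78  105  111   27   35   28   32   14  100   86   75   -2    1    1    3
205   -2   -3    0    5   73   89  106   23    1    7    4   23  109   93   76   66   -2    2   -1
210   -5    3    0    1   70   83   96  119   25    4    4   18  105  100   88   73   -1    0    0
215   -3   
[... 409 characters left out ...]
  -1   -2   45   86   96  116   59   16    0    3    0    4    3    0   -5
240    2    2    0   -4   -2    1    0   39   -1    4    4   -3    0   -8   -3   -1    1    3   -2
245   -2    0   -1   -5    3    1    3   -7    3   -3    2    2    1   25   20    1    1    0   10
blue 93 [ 0.563 -0.099  0.027] [ 0.539 -0.131  0.014] [ 0.61  -0.068  0.057]
rect ((543.31494140625, -109.33978271484375), (199.55123901367188, 133.08444213867188), 18.424915313720703)
tape [ 0.377 -0.123  0.027]
tape2 [ 0.377 -0.195  0.023]
gj [ 0.769 -0.164  0.082]
cup [0.799 0.084 0.033]
(268, 177) [ 0.614 -0.02   0.072]
(311, 166) [ 0.661 -0.152  0.002]
(330, 228) [ 0.469 -0.208 -0.   ]
(287, 241) [ 0.43  -0.076  0.001]
```

View pics/crop0.png

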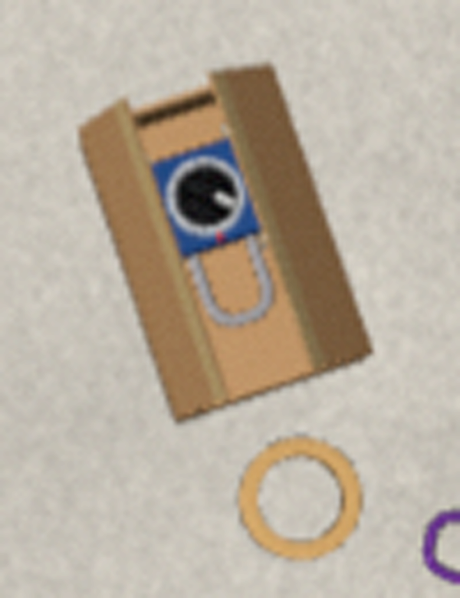

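The crop shows the blue lock: dial at crop (207,193), red mark at (221,238), white mark at (228,200). The dial is therefore at about -0.95 and the shackle points towards the robot. Next I measure the flaps and the lock in the carton frame.

Run:
```python
from h import *
import cell
np.set_printoptions(precision=3,suppress=True)
print({k:v for k,v in vars(cell).items() if isinstance(v,(int,float)) and k[0]!='_'})
D=np.load("t0.npz");P=D["P"];img=D["img"]
yaw=np.radians(18.42); c0=np.array([.5433,-.1093]); R=np.array([[np.cos(yaw),-np.sin(yaw)],[np.sin(yaw),np.cos(yaw)]])
L=P.copy(); L[...,:2]=(P[...,:2]-c0)@R
m=(abs(L[...,0])<.09)&(abs(L[...,1])<.08)
for s,n in((1,'L'),(-1,'R')):
    f=m&(L[...,2]>.068)&(s*L[...,1]>.015)
    q=L[f]; y=s*q[:,1]; a,b=np.polyfit(y,q[:,2],1)
    print(n,f.sum(),'angle',np.arctan(-a),'hinge y',(.062-b)/a,'edge y',np.percentile(y,1),'ztop',np.percentile(q[:,2],98))
hsv=cv2.cvtColor(img,cv2.COLOR_RGB2HSV)
b=m&(hsv[...,0]>98)&(hsv[...,0]<125)&(hsv[...,1]>120)
print(np.percentile(L[b],[2,50,98],axis=0))
dial=m&(L[...,2]>.045)&(L[...,2]<.07)&(abs(L[...,1])<.03)&(abs(L[...,0])<.06); print('bar',dial.sum(),L[dial].mean(0))
s=observe(); dl=R.T@(s["tool_pos"][:2]-c0); print('tool local',dl,'yaw',s["tool_rot"])
```

```text
{'grasp_offset': 0.0188}
L 712 angle 1.0347806521977128 hinge y 0.06845628805665224 edge y 0.033486972504294304 ztop 0.12092349716685438
R 796 angle 0.7592353390578804 hinge y 0.06955418207407471 edge y 0.02028645328777923 ztop 0.11041543770101984
[[ 0.002 -0.025  0.021]
 [ 0.016 -0.     0.027]
 [ 0.064  0.025  0.036]]
bar 55 [0.034 0.    0.052]
tool local [-0.479 -0.249] yaw [-3.14  -0.     0.326]
```

Call:
step_arm --pt "1 0.06 -0.03 0 0" --pt "1 0.12 -0.06 0 0" --pt "1 0.18 -0.095 0 0" --pt "1 0.24 -0.125 0 0" --pt "1 0.3 -0.16 0 0" --pt "1 0.36 -0.19 0 0" --pt "1 0.42 -0.22 0 0" --pt "1 0.48 -0.253 0 0" --pt "1 0.48 -0.253 0 0" --pt "1 0.48 -0.253 0 0" --pt "1 0.48 -0.253 0 0" --pt "1 0.48 -0.253 0 0" --grip_force 20

```text
time: 1.6
tool_pos: [0.5411, -0.1051, 0.2267]
tool_rot: [3.142, 0.0, 0.324]
contact_force: [-0.4, 0.6, -0.9]
opening: 0.0002
grip_force: 0.0
```

```bash
cat >> h.py <<'E'
yaw=np.radians(18.42); c0=np.array([.5433,-.1093]); RL=np.array([[np.cos(yaw),-np.sin(yaw)],[np.sin(yaw),np.cos(yaw)]])
def loc(P):
    L=np.array(P,float).copy(); L[...,:2]=(L[...,:2]-c0)@RL; return L
def st():
    s=observe(); print('t',round(s["time"],2),'loc',loc(s["tool_pos"]).round(4),'yaw-carton',round(s["tool_rot"][2]-yaw,3),'rot',s["tool_rot"].round(3),'F',s["contact_force"].round(1),'op',round(s["opening"],4),'q',s["qpos"].round(2))
E
python3 - <<'E'
from h import *
st()
E
```

```text
t 1.6 loc [-0.0007  0.0047  0.2267] yaw-carton 0.003 rot [3.142 0.    0.324] F [-0.4  0.6 -0.9] op 0.0002 q [-0.33  0.39  1.45 -0.    1.3   0.92]
```

Call:
step_arm --pt "1 0 -0.002 0.05 0" --pt "1 0 -0.002 0.1 0" --pt "1 0 -0.002 0.137 0" --pt "1 0 -0.002 0.137 0" --pt "1 0 -0.02 0.137 0" --pt "1 0 -0.04 0.137 0" --pt "1 0 -0.06 0.137 0" --pt "1 0 -0.075 0.137 0" --pt "1 0 -0.086 0.137 0" --pt "1 0 -0.09 0.142 0" --pt "1 0 -0.092 0.147 0" --pt "1 0 -0.092 0.147 0"

```text
time: 3.1
tool_pos: [0.512, -0.0171, 0.079]
tool_rot: [-3.141, 0.001, 0.326]
contact_force: [0.3, 0.3, 0.7]
opening: 0.0003
grip_force: 0.0
```

Run:
```python
from h import *
st()
```

```text
t 3.1 loc [-0.0005  0.0974  0.079 ] yaw-carton 0.004 rot [-3.141e+00  1.000e-03  3.260e-01] F [0.3 0.3 0.7] op 0.0003 q [-0.18  0.49  1.75 -0.    0.9   1.06]
```

Call:
step_arm --pt "1 0 -0.002 0.002 0" --pt "1 0 -0.004 0.004 0" --pt "1 0 -0.004 0.004 0"

```text
time: 3.48
tool_pos: [0.5109, -0.0131, 0.0755]
tool_rot: [-3.141, 0.0, 0.326]
contact_force: [0.7, 0.2, 0.2]
opening: 0.0005
grip_force: 0.0
```

Call:
step_arm --pt "1 0 0 -0.025 0" --pt "1 0 0.05 -0.02 0" --pt "1 0 0.09 -0.015 0" --pt "1 0 0.11 -0.015 0" --pt "1 0 0.13 -0.015 0" --pt "1 0 0.15 -0.015 0" --pt "1 0 0.17 -0.015 0" --pt "1 0 0.185 -0.015 0" --pt "1 0 0.195 -0.013 0" --pt "1 0 0.199 -0.008 0" --pt "1 0 0.201 -0.004 0" --pt "1 0 0.204 -0.001 0" --pt "1 0 0.205 0.001 0" --pt "1 0 0.205 0.001 0"

```text
time: 5.22
tool_pos: [0.5767, -0.2072, 0.0745]
tool_rot: [-3.142, 0.0, 0.326]
contact_force: [0.1, 0.0, -0.9]
opening: 0.0001
grip_force: 0.0
```

Call:
step_arm --pt "1 0.01 0.15 -0.06 0" --pt "1 0.02 0.1 -0.12 0" --pt "-1 0.0 0.1 -0.16 0" --pt "-1 -0.03 0.1 -0.16 0" --pt "-1 -0.03 0.1 -0.16 0" --pt "-1 -0.03 0.1 -0.16 0"

```text
time: 5.98
tool_pos: [0.5803, -0.3111, 0.2339]
tool_rot: [-3.14, 0.0, 0.326]
contact_force: [-0.9, 0.1, -0.3]
opening: 0.0358
grip_force: 0.0
```

Run:
```python
from h import *
np.set_printoptions(precision=3,suppress=True)
st()
c,P=look("wrist"); save(c["img"],"w1.png"); np.savez("w1.npz",P=P,img=c["img"])
c,P=look("top"); L=loc(P)
for n,m in(("L",(L[...,1]>.085)&(L[...,1]<.12)),("R",(L[...,1]<-.085)&(L[...,1]>-.12))):
    m=m&(abs(L[...,0])<.09); q=L[m&(L[...,2]<.11)&(L[...,2]>.03)]
    print(n,len(q),np.median(q,0), 'slope',np.polyfit(abs(q[:,1]),q[:,2],1))
```

```text
t 5.97 loc [-0.029 -0.203  0.234] yaw-carton 0.004 rot [-3.14   0.     0.326] F [-0.9  0.1 -0.3] op 0.0358 q [-0.61  0.59  1.1   0.    1.45  0.64]
L 722 [0.001 0.103 0.074] slope [0.321 0.041]
R 552 [ 0.023 -0.101  0.072] slope [0.266 0.045]
```

View pics/w1.png

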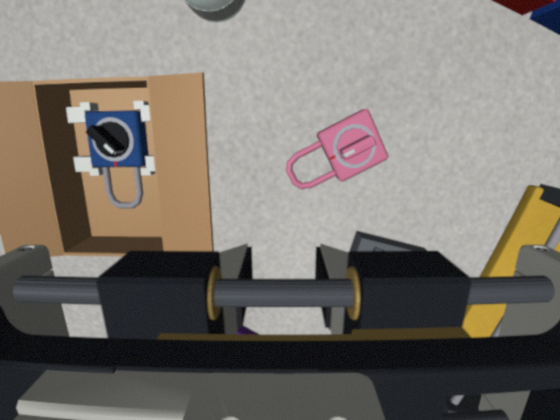

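Both flaps are folded back (slopes give about 2.85). The wrist view shows the lock at (115,138) with the bar running upper-left to white-marked lower-right, the red mark at (114,163) and the bow at (123,205). I measure these.

Run:
```python
from h import *
np.set_printoptions(precision=4,suppress=True)
D=np.load("w1.npz");L=loc(D["P"]);img=D["img"]
hsv=cv2.cvtColor(img,cv2.COLOR_RGB2HSV)
S=np.zeros(img.shape[:2],bool); S[75:230,60:165]=1
blue=S&(hsv[...,0]>98)&(hsv[...,0]<125)&(hsv[...,1]>120)&(L[...,2]<.04)&(L[...,2]>.018)
r=cv2.minAreaRect((L[blue][:,:2]*1000).astype(np.float32)); print('body',r,'z',np.median(L[blue][:,2]))
bar=S&(L[...,2]>.044)&(L[...,2]<.06)&(abs(L[...,1])<.03)&(abs(L[...,0]-.034)<.035)
r=cv2.minAreaRect((L[bar][:,:2]*1000).astype(np.float32)); print('bar',bar.sum(),r,np.median(L[bar],0))
disc=S&(L[...,2]>.029)&(L[...,2]<.036)&(hsv[...,1]<80)&(abs(L[...,1])<.03)
print('disc',L[disc].mean(0))
w=bar&(hsv[...,2]>130)&(hsv[...,1]<60); print('white',w.sum(),L[w].mean(0))
red=S&((hsv[...,0]<8)|(hsv[...,0]>172))&(hsv[...,1]>140); print('red',red.sum(),L[red].mean(0))
sh=S&(abs(L[...,0]+.05)<.03)&(L[...,2]>.011)&(L[...,2]<.03)&(hsv[...,1]<80)&(abs(L[...,1])<.03)
print('shackle',sh.sum(),np.percentile(L[sh],[1,50,99],axis=0))
s=observe(); print(s["tool_pos"],loc(s["tool_pos"]))
```

```text
body ((31.744661331176758, -1.9567337036132812), (64.6298828125, 63.91120910644531), 89.467041015625) z 0.027303866651360753
bar 470 ((31.381973266601562, -1.0028724670410156), (38.7406005859375, 13.156015396118164), 44.54860305786133) [ 0.0319 -0.0029  0.053 ]
disc [ 0.0347 -0.0063  0.0314]
white 41 [ 0.0231 -0.0088  0.0543]
red 9 [ 0.0067 -0.0011  0.0296]
shackle 447 [[-0.0548 -0.0241  0.0149]
 [-0.041  -0.001   0.0188]
 [-0.0207  0.0219  0.0209]]
[ 0.5805 -0.3107  0.2332] [-0.0283 -0.2028  0.2332]
```

Call:
step_arm --pt "-0.1 0.01 -0.04 0 -0.15" --pt "-0.1 0.025 -0.085 0 -0.3" --pt "-0.1 0.04 -0.13 0 -0.45" --pt "-0.1 0.055 -0.175 0 -0.6" --pt "-0.1 0.061 -0.201 0 -0.773" --pt "-0.1 0.061 -0.201 0.03 -0.773" --pt "-0.1 0.061 -0.201 0.08 -0.773" --pt "-0.1 0.061 -0.201 0.12 -0.773" --pt "-0.1 0.061 -0.201 0.12 -0.773" --pt "-0.1 0.061 -0.201 0.12 -0.773"

```text
time: 7.32
tool_pos: [0.5747, -0.1016, 0.1158]
tool_rot: [3.14, -0.0, 1.099]
contact_force: [0.4, -0.8, 0.3]
opening: 0.0503
grip_force: 0.0
```

Run:
```python
from h import *
st()
```

```text
t 7.33 loc [ 0.0322 -0.0026  0.1158] yaw-carton 0.778 rot [ 3.14  -0.     1.099] F [ 0.4 -0.8  0.3] op 0.0503 q [-0.31  0.55  1.51 -0.    1.08  0.17]
```

Call:
step_arm --pt "-0.1 0 0 0.04 0" --pt "-0.1 0 0 0.07 0" --pt "-0.1 0 0 0.08 0" --pt "-0.1 0 0 0.08 0" --pt "1 0 0 0.08 0" --pt "1 0 0 0.08 0" --pt "1 0 0 0.08 0" --pt "1 0 0 0.08 0" --pt "1 0 0 0.08 0" --pt "1 0 0 0.08 0" --grip_force 25

```text
time: 8.57
tool_pos: [0.5736, -0.1017, 0.0348]
tool_rot: [-3.141, 0.0, 1.099]
contact_force: [-2.0, 0.3, 3.0]
opening: 0.0119
grip_force: 25.0
```

Gripped at the 12 mm bar width. I turn clockwise by 0.78, watching the torque.

Call:
step_arm --pt "1 0 0 0 0.1" --pt "1 0 0 0 0.2" --pt "1 0 0 0 0.3" --pt "1 0 0 0 0.4" --pt "1 0 0 0 0.5" --pt "1 0 0 0 0.6" --pt "1 0 0 0 0.68" --pt "1 0 0 0 0.74" --pt "1 0 0 0 0.78" --pt "1 0 0 0 0.78" --pt "1 0 0 0 0.78"

```text
time: 9.95
tool_pos: [0.5732, -0.1011, 0.0348]
tool_rot: [-3.14, 0.001, 0.32]
contact_force: [-2.7, 3.9, 6.2]
opening: 0.0119
grip_force: 25.0
```

Run:
```python
from h import *
st(); print(observe()["torque"])
c,P=look("top"); save(cv2.resize(np.clip(c["img"][150:260,250:350]*1.6,0,255).astype(np.uint8),(500,550),interpolation=cv2.INTER_CUBIC),"t2.png")
c,P=look("wrist"); save(c["img"],"w2.png")
L=loc(P);hsv=cv2.cvtColor(c["img"],cv2.COLOR_RGB2HSV)
sh=(abs(L[...,0]+.05)<.04)&(L[...,2]>.011)&(L[...,2]<.03)&(hsv[...,1]<80)&(abs(L[...,1])<.03)
print(sh.sum(), np.percentile(L[sh],[1,50,99],axis=0) if sh.any() else '')
L=loc(look("top")[1]);
```

```text
t 9.95 loc [ 0.031  -0.0016  0.0348] yaw-carton -0.002 rot [-3.14e+00  1.00e-03  3.20e-01] F [-2.7  3.9  6.2] op 0.0119 q [-0.31  0.65  1.58  0.    0.9   0.94]
[0.66411817 0.58004952 0.03874339]
0
```

View pics/w2.png

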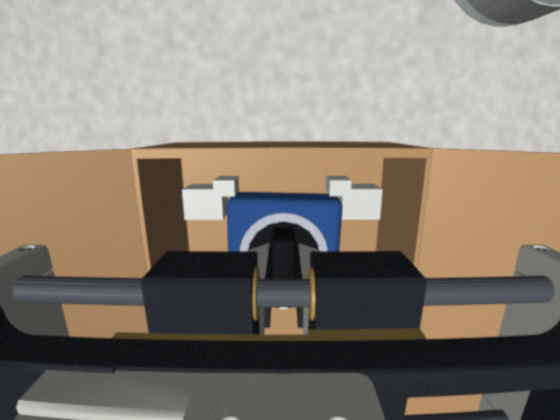

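The wrist view shows the bar (283,255) aligned with the lock. The shackle is hidden under the gripper, so I let go, back up and check that it sprang.

Call:
step_arm --pt "0.2 0 0 0 0" --pt "0.2 0 0 0 0" --pt "0.2 0 0 -0.01 0" --pt "0.2 0 0 -0.05 0" --pt "1 0 0 -0.1 0" --pt "1 -0.05 0 -0.15 0" --pt "1 -0.1 0 -0.17 0" --pt "1 -0.12 0 -0.17 0" --pt "1 -0.12 0 -0.17 0" --pt "1 -0.12 0 -0.17 0"

```text
time: 11.35
tool_pos: [0.4606, -0.1394, 0.2049]
tool_rot: [3.141, -0.001, 0.319]
contact_force: [0.8, -0.6, -0.5]
opening: 0.0004
grip_force: 0.0
```

```bash
cat > m.py <<'E'
from h import *
import sys
np.set_printoptions(precision=4,suppress=True)
st()
c,P=look("wrist"); save(c["img"],sys.argv[1]); L=loc(P); img=c["img"]
hsv=cv2.cvtColor(img,cv2.COLOR_RGB2HSV)
S=(abs(L[...,1])<.05)&(abs(L[...,0])<.09)
blue=S&(hsv[...,0]>98)&(hsv[...,0]<125)&(hsv[...,1]>120)&(L[...,2]<.04)&(L[...,2]>.018)
print('body',cv2.minAreaRect((L[blue][:,:2]*1000).astype(np.float32)),'z',np.median(L[blue][:,2]))
bar=S&(L[...,2]>.044)&(L[...,2]<.06)&(abs(L[...,1])<.03)&(abs(L[...,0]-.034)<.035)
print('bar',bar.sum(),cv2.minAreaRect((L[bar][:,:2]*1000).astype(np.float32)))
sh=S&(L[...,0]<-.01)&(L[...,2]>.011)&(L[...,2]<.03)&(hsv[...,1]<80)&(abs(L[...,1])<.028)
print('shackle',sh.sum(),np.percentile(L[sh],[.5,50,99.5],axis=0))
mid=sh&(abs(L[...,1])<.006); print('bow mid x',np.percentile(L[mid][:,0],[2,50,98]))
E
python3 m.py w3.png
```

```text
t 11.35 loc [-0.088  -0.0024  0.2049] yaw-carton -0.003 rot [ 3.141 -0.001  0.319] F [ 0.8 -0.6 -0.5] op 0.0004 q [-0.45  0.28  1.68  0.    1.18  0.8 ]
body ((32.27936553955078, -0.7294349670410156), (64.37863159179688, 63.853363037109375), 88.6122817993164) z 0.02748738638726106
bar 567 ((32.2596435546875, -0.7797904014587402), (39.48152160644531, 11.483811378479004), 0.03385881334543228)
shackle 789 [[-0.0603 -0.0235  0.0153]
 [-0.039   0.0007  0.0189]
 [-0.0102  0.0241  0.0214]]
bow mid x [-0.0604 -0.0566 -0.0534]
```

View pics/w3.png

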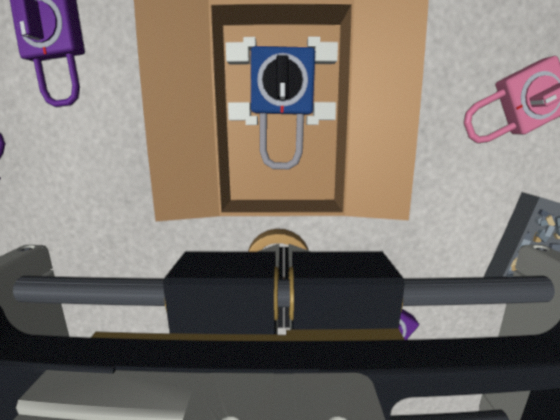

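The picture shows the white mark on the red index (283,95) and the bow at (282,165). The bow is 89 mm from the axis, so the shackle has sprung. Next I go in between the legs with the shut gripper turned 90°.

Call:
step_arm --pt "1 0.01 0 0 -0.18" --pt "1 0.02 0 0 -0.36" --pt "1 0.03 0 0 -0.54" --pt "1 0.04 0 0 -0.72" --pt "1 0.05 0 0 -0.9" --pt "1 0.06 0 0 -1.08" --pt "1 0.061 -0.002 0.02 -1.26" --pt "1 0.061 -0.002 0.06 -1.44" --pt "1 0.061 -0.002 0.1 -1.574" --pt "1 0.061 -0.002 0.12 -1.574" --pt "1 0.061 -0.002 0.12 -1.574" --pt "1 0.061 -0.002 0.12 -1.574"

```text
time: 12.9
tool_pos: [0.518, -0.1183, 0.0852]
tool_rot: [3.141, 0.001, 1.893]
contact_force: [0.0, -0.7, 0.1]
opening: 0.0006
grip_force: 0.0
```

Run:
```python
from h import *
st()
```

```text
t 12.9 loc [-0.0268 -0.0005  0.0852] yaw-carton 1.572 rot [3.141e+00 1.000e-03 1.893e+00] F [ 0.  -0.7  0.1] op 0.0006 q [-0.37  0.51  1.69 -0.    0.94 -0.69]
```

Call:
step_arm --pt "1 0 0 0.03 0" --pt "1 0 0 0.055 0" --pt "1 0 0 0.068 0" --pt "1 0 0 0.074 0" --pt "1 0 0 0.074 0"

```text
time: 13.52
tool_pos: [0.5175, -0.1185, 0.0112]
tool_rot: [3.141, 0.001, 1.893]
contact_force: [0.9, -0.0, 0.4]
opening: 0.0005
grip_force: 0.0
```

Call:
step_arm --pt "1 0 -0.004 0 0" --pt "1 0 -0.008 0 0" --pt "1 0 -0.011 0 0" --pt "1 0 -0.014 0 0" --pt "1 0 -0.016 0 0" --pt "1 0 -0.016 0 0"

```text
time: 14.28
tool_pos: [0.5019, -0.1235, 0.0108]
tool_rot: [3.141, 0.0, 1.893]
contact_force: [0.2, 0.7, 0.6]
opening: 0.0003
grip_force: 0.4
```

Expected stop near 0.020–0.022; I continue in small steps.

Call:
step_arm --pt "1 0 -0.002 0 0" --pt "1 0 -0.003 0 0" --pt "1 0 -0.004 0 0" --pt "1 0 -0.004 0 0"

```text
time: 14.78
tool_pos: [0.4981, -0.1247, 0.0107]
tool_rot: [-3.141, 0.0, 1.893]
contact_force: [0.1, 0.9, 1.2]
opening: 0.0003
grip_force: 0.6
```

Run:
```python
from h import *
st()
```

```text
t 14.78 loc [-0.0478 -0.0003  0.0107] yaw-carton 1.571 rot [-3.141  0.     1.893] F [0.1 0.9 1.2] op 0.0003 q [-0.39  0.6   1.8  -0.    0.74 -0.72]
```

Call:
step_arm --pt "1 0 -0.001 0 0" --pt "1 0 -0.002 0 0" --pt "1 0 -0.002 0 0"

```text
time: 15.15
tool_pos: [0.4961, -0.1253, 0.0107]
tool_rot: [-3.141, -0.0, 1.893]
contact_force: [-0.3, -0.5, 0.5]
opening: 0.0005
grip_force: 0.6
```

Call:
step_arm --pt "1 0 -0.001 0 0" --pt "1 0 -0.001 0 0"

```text
time: 15.4
tool_pos: [0.4952, -0.1256, 0.0107]
tool_rot: [-3.141, 0.0, 1.893]
contact_force: [-0.4, 0.7, 0.9]
opening: 0.0008
grip_force: 0.6
```

Call:
step_arm --pt "1 0 -0.001 0 0" --pt "1 0 -0.002 0 0" --pt "1 0 -0.002 0 0"

```text
time: 15.78
tool_pos: [0.4933, -0.1263, 0.0107]
tool_rot: [-3.141, -0.0, 1.893]
contact_force: [0.4, 0.8, 1.7]
opening: 0.0007
grip_force: 0.6
```

Call:
step_arm --pt "1 0 -0.001 0 0" --pt "1 0 -0.002 0 0" --pt "1 0 -0.002 0 0"

```text
time: 16.15
tool_pos: [0.4917, -0.127, 0.0108]
tool_rot: [3.141, 0.0, 1.893]
contact_force: [2.1, 1.0, -0.3]
opening: 0.0004
grip_force: 0.9
```

Call:
step_arm --pt "1 0 -0.001 0 0" --pt "1 0 -0.002 0 0" --pt "1 0 -0.002 0 0"

```text
time: 16.52
tool_pos: [0.4901, -0.1277, 0.0109]
tool_rot: [3.141, 0.001, 1.893]
contact_force: [4.3, 1.0, 1.4]
opening: 0.0006
grip_force: 1.9
```

Resistance is rising, so I am either at the stop or the lock is bearing on its pads. I back off, lift and measure.

Call:
step_arm --pt "1 0 0.008 0 0" --pt "1 0 0.01 0 0" --pt "1 0 0.01 -0.04 0" --pt "1 0 0.01 -0.09 0.1" --pt "1 0 -0.02 -0.14 0.28" --pt "1 0 -0.03 -0.19 0.46" --pt "1 0 -0.03 -0.19 0.64" --pt "1 0 -0.03 -0.19 0.82" --pt "1 0 -0.03 -0.19 1.0" --pt "1 0 -0.03 -0.19 1.18" --pt "1 0 -0.03 -0.19 1.36" --pt "1 0 -0.03 -0.19 1.571" --pt "1 0 -0.03 -0.19 1.571" --pt "1 0 -0.03 -0.19 1.571"

```text
time: 18.27
tool_pos: [0.4609, -0.1369, 0.2005]
tool_rot: [-3.141, 0.001, 0.325]
contact_force: [0.1, 0.2, -0.1]
opening: 0.0003
grip_force: 0.0
```

```bash
python3 m.py w4.png
```

```text
t 18.27 loc [-0.0869 -0.0001  0.2005] yaw-carton 0.003 rot [-3.141  0.001  0.325] F [ 0.1  0.2 -0.1] op 0.0003 q [-0.45  0.29  1.68 -0.    1.17  0.8 ]
body ((30.538530349731445, -0.4982795715332031), (64.07950592041016, 64.12116241455078), 89.4256591796875) z 0.027442231254717425
bar 569 ((29.83895492553711, -0.605736255645752), (38.52027893066406, 11.330352783203125), 0.04420324042439461)
shackle 971 [[-0.0744 -0.0239  0.0153]
 [-0.0457 -0.0001  0.0189]
 [-0.0105  0.0231  0.0211]]
bow mid x [-0.0745 -0.0709 -0.0678]
```

View pics/w4.png

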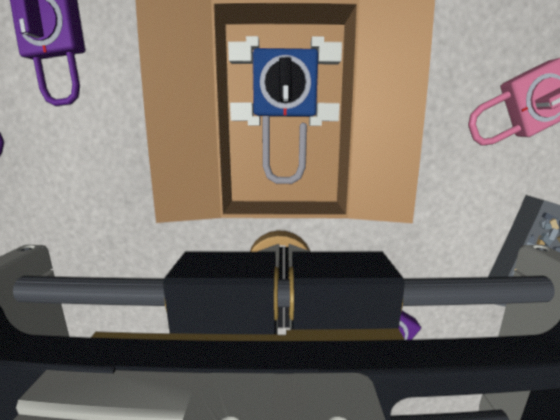

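The picture shows the bow at (284,180) with its right leg free of the body. Bow to axis is about 101.5 mm, so the shackle is fully open and the body only rests against its pads. Next I grip the bar slightly towards the shackle and lift.

Call:
step_arm --pt "0 0.05 0.001 0 0" --pt "0 0.1 0.001 0 0" --pt "0 0.111 0.001 0.04 0" --pt "0 0.111 0.001 0.09 0" --pt "0 0.111 0.001 0.13 0" --pt "0 0.111 0.001 0.155 0" --pt "0 0.111 0.001 0.165 0" --pt "0 0.111 0.001 0.165 0" --pt "1 0.111 0.001 0.165 0" --pt "1 0.111 0.001 0.165 0" --pt "1 0.111 0.001 0.165 0" --pt "1 0.111 0.001 0.165 0" --pt "1 0.111 0.001 0.165 0" --grip_force 45

```text
time: 19.95
tool_pos: [0.5669, -0.1028, 0.0361]
tool_rot: [3.141, -0.0, 0.322]
contact_force: [-0.9, 0.8, 2.6]
opening: 0.0116
grip_force: 45.0
```

Call:
step_arm --pt "1 0 0 -0.01 0" --pt "1 0 0 -0.025 0" --pt "1 0 0 -0.045 0" --pt "1 0 0 -0.07 0" --pt "1 0 0 -0.1 0" --pt "1 0 0 -0.13 0" --pt "1 0 0 -0.16 0" --pt "1 0 0 -0.185 0" --pt "1 0 0 -0.2 0" --pt "1 0 0 -0.205 0" --pt "1 0 0 -0.205 0" --pt "1 0 0 -0.205 0" --pt "1 0 0 -0.205 0" --pt "1 0 0 -0.205 0"

```text
time: 21.7
tool_pos: [0.5666, -0.1028, 0.2403]
tool_rot: [-3.141, 0.001, 0.322]
contact_force: [0.1, -0.0, -4.0]
opening: 0.0117
grip_force: 45.0
```

Run:
```python
from h import *
np.set_printoptions(precision=4,suppress=True)
st(); print(observe()["qvel"])
c,P=look("side"); save(cv2.resize(c["img"][100:300,180:400],(660,600),interpolation=cv2.INTER_CUBIC),"s5.png"); L=loc(P)
hsv=cv2.cvtColor(c["img"],cv2.COLOR_RGB2HSV)
b=(hsv[...,0]>98)&(hsv[...,0]<125)&(hsv[...,1]>120)&(abs(L[...,0])<.12)&(abs(L[...,1])<.08)&(L[...,2]>.1)
if b.any(): print('blue',b.sum(),np.percentile(L[b],[1,50,99],axis=0))
c,P=look("wrist"); L=loc(P); hsv=cv2.cvtColor(c["img"],cv2.COLOR_RGB2HSV)
b=(hsv[...,0]>98)&(hsv[...,0]<125)&(hsv[...,1]>120)&(abs(L[...,0])<.12)&(L[...,2]>.1)
if b.any():
  q=L[b]; A=np.c_[q[:,:2],np.ones(len(q))]; print('wrist blue',b.sum(),'plane',np.linalg.lstsq(A,q[:,2],rcond=None)[0],np.median(q,0))
```

```text
t 21.7 loc [ 0.0242 -0.0012  0.2403] yaw-carton 0.0 rot [-3.141  0.001  0.322] F [ 0.1 -0.  -4. ] op 0.0117 q [-0.31  0.43  1.36 -0.    1.36  0.94]
[ 0.002  -0.0049 -0.0035 -0.0009  0.0002  0.0004]
blue 238 [[ 0.0012 -0.012   0.2132]
 [ 0.0325  0.0312  0.2295]
 [ 0.0617  0.0357  0.2352]]
wrist blue 4237 plane [-0.3434  0.1101  0.2608] [0.0559 0.0008 0.2316]
```

View pics/s5.png

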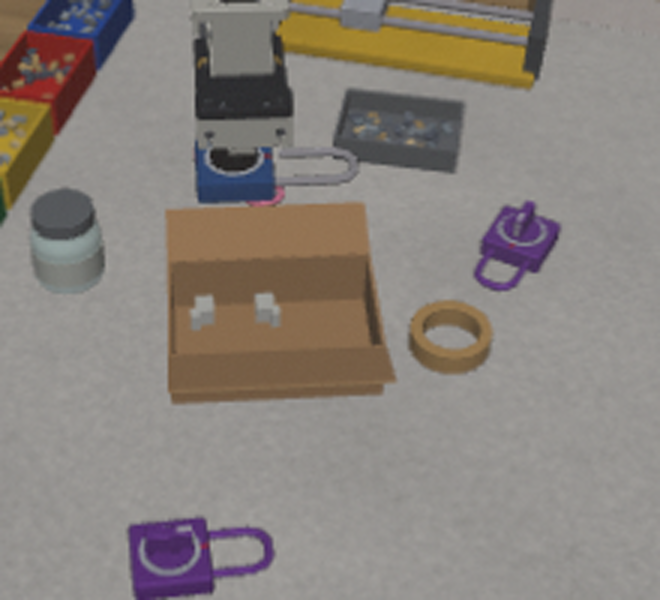

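The side view shows the lock lifted clear (235,170), shackle open (315,168), looking level, with both flaps folded back. I check the tilt numerically before handing in.

Run:
```python
from h import *
np.set_printoptions(precision=4,suppress=True)
st()
for n in("wrist","side"):
    c,P=look(n); L=loc(P); hsv=cv2.cvtColor(c["img"],cv2.COLOR_RGB2HSV)
    b=(hsv[...,0]>95)&(hsv[...,0]<125)&(hsv[...,1]>110)&(abs(L[...,0])<.12)&(abs(L[...,1])<.045)&(L[...,2]>.2)
    q=L[b&(L[...,0]<.06)] if n=="wrist" else L[b&(L[...,1]<.028)]
    print(n,len(q))
    for lo in np.arange(-.01,.07,.01):
        k=q[(q[:,0]>=lo)&(q[:,0]<lo+.01)]
        if len(k)>5: print(round(lo,3),len(k),np.median(k[:,2]))
    sh=(hsv[...,1]<70)&(abs(L[...,1])<.03)&(L[...,0]>-.09)&(L[...,0]<-.01)&(L[...,2]>.18)&(L[...,2]<.26)
    k=L[sh]
    if len(k)>20: print('shackle z slope',np.polyfit(k[:,0],k[:,2],1),len(k),np.percentile(k[:,2],[5,50,95]),k[:,0].min())
```

```text
t 21.8 loc [ 0.0243 -0.0013  0.2405] yaw-carton 0.0 rot [-3.141  0.     0.322] F [-0.7  0.7 -4.2] op 0.0117 q [-0.31  0.43  1.36 -0.    1.36  0.94]
wrist 3048
0.02 75 0.23145710071088085
0.03 363 0.2316864510413401
0.04 967 0.23222612961164982
0.05 1643 0.23192029336409076
side 73
0.0 24 0.2321074424678139
0.01 8 0.23193845592467716
0.05 20 0.23324160155400891
0.06 13 0.23264591311249536
shackle z slope [-0.0101  0.2226] 161 [0.2187 0.2233 0.2265] -0.07452670662448167
```

Level to within about 1°, with the underside at about 0.208 m and the shackle still fully out (bow edge at -0.0745). I hand in.

```bash
python3 -c "
from cell import *
print(hand_in())"
```

```text
the job is handed in; nothing more can be done
None
```

I handed the job in with both flaps folded back, the dial turned to the red mark, and the shackle pulled fully open; the padlock is held level and still, dial up, with its underside about 21 cm above the table.

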